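# Release the wardrobe dehumidifier's lock and hold its purge dial

### The job

Run the purge fan of the small wardrobe dehumidifier: first slide its transport lock away from the dial, fully to the end stop, and only then turn the spring-return dial clockwise past its first two detents to the third and hold it there against the spring. Finish while still holding the dial at the third detent: do not let go of it. The lock stays fully open, and the flask, jewelry box and vase stay where they stand.

Things in the scene. Friction and masses are not known exactly. Their poses are not given: they have to be found in the camera images.
- dryer: White wardrobe dehumidifier, a box 140 (x) x 210 (y) x 85 mm high, fixed to the shelf; origin at the centre of its underside, z up, slotted front to -x; yaw varies. On its flat top sit two grey controls: the round dial with a bar, centred at x 0, y -50 mm, and the lock slide grip in a black slot along y at x 0. Three steel studs 36 mm from the dial's axis mark its detents, a short line its rest.
- dial_bar: Upright grip bar of the dial, 50 (x) x 12 (y) x 26 mm high, on a disc of 54 mm diameter whose top is 8.5 mm above the housing. Origin on the dial's vertical axis at the bar's underside, 93.5 mm above the shelf; bar top at 119.5 mm. A steel line on top marks the +x end, the pointer. At rest its x axis is the dehumidifier's x axis. No obstacle within 55 mm of the axis once the lock is open.
- dial (a joint): Dial angle, rad, growing clockwise seen from above: 0 at rest, detents at 0.4, 0.8, 1.2 (pointer at the studs), end stop at 1.32. A spring always drives it back (0.10 N m at rest, 0.20 at the third detent). Bumps at 0.2, 0.6, 1.0 add up to about 0.05 N m and do not hold it: let go, it returns to 0. While the lock is closed the dial is blocked at about 0.05.
- lock_grip (a point): Centre of the lock's slide grip, a grey block 20 (dehumidifier's x) x 14 (its y) x 24 mm high whose underside is 1 mm above the housing's top; this point is 98 mm above the shelf. It slides along the dehumidifier's +y, away from the dial.
- lock (a joint): Travel of the lock slide in m along the dehumidifier's +y: 0 nearest the dial (locked), 0.040 at the end stop (open). It starts between 0 and 0.008; friction of 2 N, it stays where it is left.
- flask: Stainless steel hip flask standing upright, 28 x 90 x 128 mm high, loose; origin at the centre of its underside. Not to be disturbed.
- jewel_box: Clear acrylic jewelry box with a closed swing lid, 100 x 130 x 54 mm high plus a knob of about 40 mm on the lid, loose; origin at the centre of its underside. Not to be disturbed.
- vase: White ceramic vase, 90 mm in diameter and 145 mm high, loose; origin at the centre of its underside. Not to be disturbed.

How it is judged:
By the outcome, as a careful person would: the job done as asked, in the order asked, and still so for the second after the job is handed in, while the arm keeps its last pose, push and grip.
It also fails if it takes over 38 s, if anything falls off the work surface, if the arm or the gripper's body presses on something with over 40 N, if the wrist force passes 120 N, or if a joint passes its speed limit or range.

### The arm

A 6-joint arm with a two-finger parallel gripper is mounted at the origin on the work surface. World frame = base frame: x ahead of the robot, y to its left, z up, the work surface at z = 0. Lengths are in m, angles in rad, forces in N, time in s.
With the tool pointing down it reaches from about 0.35 to 0.775 m from the base axis. Payload 5.5 kg.
Tool frame: the origin (TCP) lies at the very end of the fingers, on their centre line; the grasp point (between the pads) lies 19 mm behind it (grip_point_offset is the distance from the TCP to the grasp point, in m); z points along the fingers, y is the direction in which the jaws open and shut (so a half turn about z gives the same grasp; the last joint's range is limited). The gripper opens to 85 mm and grips with 20 to 120 N. Pads are 22 mm wide; open, the fingers measure 114 mm over their backs; the gripper's body (76 mm by 85 mm) begins 54 mm behind the grasp point. The pads swing forward as they close: fully open they stand 13 mm farther back than shut.
Start: joints at [-1.353, 0.313, 0.046, 1.304, 0, 1.431], TCP at [0.201, -0.539, 0.231] pointing down, gripper open.
Joint ranges: [-2.76, 2.76], [-0.86, 1.69], [-1.03, 1.26], [-2.2, 2.34], [-1.47, 1.5], [-3.14, 3.14]. Speed limits (rad/s): [2.57, 2.57, 3.14, 3.14, 3.14, 3.14].

### API

Orientations are given as a unit quaternion [w, x, y, z].
In Python, from workcell import * gives the robot as it stands.
- The arm moves only by the shell command python3 -m crank 'ROWS' [OPENING] [FORCE]. ROWS is a JSON object of lists of equal length, an entry for each row: "travel": the shift along the tool's x, y, z in units of 40 mm (1.0 is 40 mm), a list of three; "turn": the turn about the tool's z in rad. In form: {"travel": [[x, y, z], ...], "turn": [turn, ...]}. A call has 1 to 5 rows; each row is the pose to reach, as a shift and turn from the pose commanded when the call began, along the tool's axes at that moment; what a row does not reach only later rows make up. A row lasts 1/12 s, in which the tool goes at most 41.7 mm and 7.16 degrees, less where a joint would pass 70% of its speed; a pose out of reach is approached as far as the arm can. A call with a gripper value outside its range is refused whole. OPENING is the finger opening in mm, from 0 to 85.4, set as the call begins (- or left out, the last holds). The fingers move at their own pace and stop on an object; FORCE is the grip in N (left out, the last holds). Time passes only in rows, so rows that repeat a pose let the fingers close. It gives the time, the measured TCP pose, the force and the opening at its end, in the units of the state.
- get_state(): the state, without advancing time (a new reading comes with each control period).
- read_camera(name): name is "scene" or "top" or "wrist"; returns a dict with "image" (400x640x3 uint8, red, green, blue), "K" (3x3 intrinsics, pixels), "R" (3x3) and "t" (3): a world point X has camera coordinates R X + t. Camera axes: x right, y down, z forward; pixel columns grow to the right and rows downward; lengths in m; the calibration is good to about 2 mm. A picture is of the moment at which its call begins. There is no depth.
- hand_in(): hands the job in, once; it reports no verdict.
The state is a dict: "clock": time; "joint_pos": joint angles; "qvel": joint speeds; "tau": joint torques, N m; "tcp_pos": TCP position; "orientation": TCP orientation; "wrist_force": force on the tool from outside, world axes, zero at the start; "ft_torque": the same for the moment, N m; "finger_gap": finger opening in m.
Only numpy, scipy, OpenCV 4.12 (cv2) and the standard library are available. Lean on these libraries where they do the work, as an engineer would, in place of code of your own. Each camera call takes 0.05 s, during which the arm holds its last target. There are 200 camera calls.

## Working session

There is one attempt and no reset: what is moved stays moved. The work goes in short steps, Python scripts to look and compute and a shell command to move; the robot and the scene stay as the last step left them, time stands still between calls to the robot, and variables do not carry over. Pictures are saved under pics/ and viewed, about 8 in all and at most 12, crops included, and the job is handed in when it is done.

```bash
mkdir -p pics; ls
python3 - <<'E'
from workcell import *
import cv2,numpy as np
for n in ("top","scene"):
    c=read_camera(n); cv2.imwrite(f"pics/{n}0.png",c["image"][:,:,::-1]); np.savez(f"pics/{n}0.npz",**c)
    print(n,c["K"].tolist(),np.round(c["R"],4).tolist(),np.round(c["t"],4).tolist())
s=get_state();print(s)
E
```

```text
pics
top [[373.1018437827573, 0.0, 317.72312240456876], [0.0, 373.1018437827573, 201.76851650475976], [0.0, 0.0, 1.0]] [[0.0289, -0.9995, -0.0108], [-0.9929, -0.0275, -0.1162], [0.1158, 0.0141, -0.9932]] [-0.0192, 0.6311, 0.995]
scene [[373.7722619961053, 0.0, 316.7496666187564], [0.0, 373.7722619961053, 201.68504513200733], [0.0, 0.0, 1.0]] [[0.1258, 0.992, -0.0135], [0.8398, -0.1137, -0.5308], [-0.5281, 0.0554, -0.8474]] [-0.061, -0.494, 1.5335]
{'clock': 0.1, 'joint_pos': array([-1.35260079e+00,  3.13957491e-01,  4.50669077e-02,  1.30361850e+00,
        1.20870522e-05,  1.43120461e+00]), 'qvel': array([-7.62593925e-07, -2.39336762e-03,  2.80271580e-03, -2.05041296e-03,
       -9.11029744e-04, -9.71021180e-04]), 'tau': array([ 2.86273425e-03, -4.81727350e+01,  2.99242651e+01,  1.27934193e-02,
       -1.31897568e-04,  4.82633538e-06]), 'tcp_pos': array([ 0.20126139, -0.53811938,  0.23046924]), 'orientation': array([-8.55955586e-04,  9.84040804e-01,  1.77940897e-01, -2.76098259e-05]), 'wrist_force': array([-0.38990233,  0.04870611,  0.69361872]), 'ft_torque': array([-0.01690599,  0.0013198 ,  0.03602486]), 'finger_gap': 0.08503692566088972}
```

View pics/top0.png

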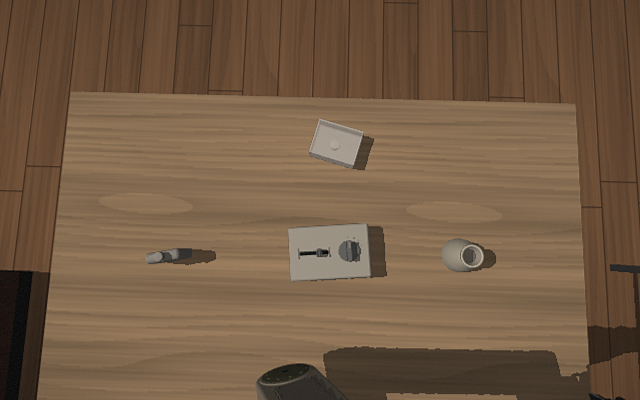

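View pics/scene0.png

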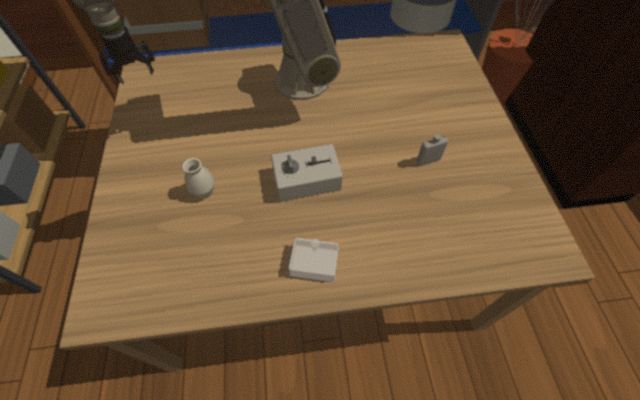

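The top view shows the dryer at about (330,252), the dial at (349,251) and the lock grip at (322,252). The flask (160,256), vase (463,255) and box (336,144) are well clear. I'll measure the housing top at z=0.085.

```bash
cat > h.py <<'E'
import numpy as np,cv2
def ray(c,uv,z):
    d=np.linalg.inv(c["K"])@np.array([uv[0],uv[1],1.0]); R=c["R"];C=-R.T@c["t"];d=R.T@d
    return C+d*(z-C[2])/d[2]
def pix(c,X):
    p=c["K"]@(c["R"]@np.array(X)+c["t"]);return p[:2]/p[2]
E
python3 - <<'E'
from h import *
c=dict(np.load("pics/top0.npz"));im=c["image"][200:300,270:390]
cv2.imwrite("pics/crop.png",cv2.resize(im[:,:,::-1],None,fx=6,fy=6,interpolation=cv2.INTER_CUBIC))
hsv=cv2.cvtColor(im,cv2.COLOR_RGB2HSV)
m=((hsv[:,:,1]<45)&(hsv[:,:,2]>130)).astype(np.uint8)
cs,_=cv2.findContours(m,cv2.RETR_EXTERNAL,cv2.CHAIN_APPROX_NONE);k=max(cs,key=cv2.contourArea)
k=k[:,0]+[270,200]
P=np.array([ray(c,p,.085)[:2] for p in k]).astype(np.float32)
r=cv2.minAreaRect(P);print(r,cv2.boxPoints(r))
E
```

```text
((0.4968840777873993, -0.03347913920879364), (0.13567596673965454, 0.2047674059867859), 5.020977020263672) [[ 0.42034575  0.06257448]
 [ 0.4382671  -0.14140719]
 [ 0.57342243 -0.12953275]
 [ 0.55550104  0.07444891]]
```

View pics/crop.png

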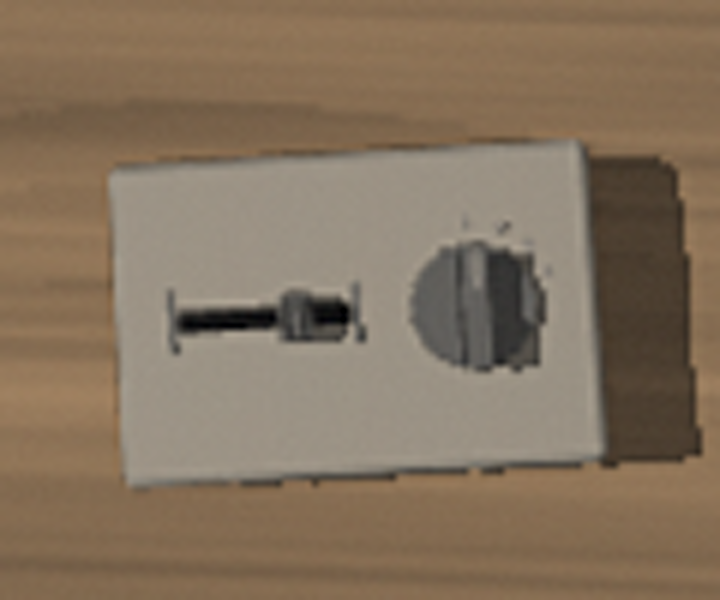

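```bash
cat >> h.py <<'E'
from scipy.spatial.transform import Rotation as Ro
def go(s,tgt,yaw=None):
    w,x,y,z=s["orientation"];M=Ro.from_quat([x,y,z,w]).as_matrix()
    d=M.T@(np.array(tgt)-s["tcp_pos"])/.04
    cy=np.degrees(np.arctan2(M[1,0],M[0,0]))
    print("units",np.round(d,3),"yaw",round(cy,2),"turn",None if yaw is None else round(np.radians((cy-yaw+180)%360-180),3))
E
python3 - <<'E'
from h import *
from workcell import get_state
c=dict(np.load("pics/top0.npz"))
O=np.array([.4969,-.0335]);a=np.radians(5.02);ex=np.array([np.cos(a),np.sin(a)]);ey=np.array([-ex[1],ex[0]])
f=lambda u,v,z:(lambda p:(round(p@ex,4),round(p@ey,4)))(ray(c,(270+u/6-.4,200+v/6-.4),z)[:2]-O)
print("slot ends",f(172,322,.085),f(358,312,.085),"grip top",f(298,310,.110),"bar top",f(478,302,.1195),"disc",f(478,305,.0935))
go(get_state(),[.4969-.0875*.02,-.0335+.02,.231],-175)
E
```

```text
slot ends (np.float64(-0.0001), np.float64(0.0783)) (np.float64(-0.0005), np.float64(-0.0022)) grip top (np.float64(0.0022), np.float64(0.0234)) bar top (np.float64(0.0013), np.float64(-0.0517)) disc (np.float64(-0.0004), np.float64(-0.0535))
units [ 1.1475e+01 -9.7120e+00  6.0000e-03] yaw 20.5 turn -2.871
```

```bash
python3 -m crank '{"travel":[[0.5,-0.42,0],[1.2,-1.0,0],[2.0,-1.7,0],[2.8,-2.4,0],[3.5,-3.0,0]],"turn":[0,0,0,0,0]}' 60 40
python3 -m crank '{"travel":[[0.7,-0.6,0],[1.4,-1.2,0],[2.1,-1.8,0],[2.8,-2.4,0],[3.5,-3.0,0]],"turn":[0,0,0,0,0]}'
python3 -m crank '{"travel":[[0.7,-0.6,0],[1.4,-1.2,0],[2.1,-1.8,0],[2.8,-2.4,0],[3.5,-3.0,0]],"turn":[0,0,0,0,0]}'
python3 -m crank '{"travel":[[0.4,-0.3,0],[0.8,-0.6,0],[0.97,-0.71,0],[0.97,-0.71,0],[0.97,-0.71,0]],"turn":[0,-0.1,-0.2,-0.32,-0.44]}'
for i in 1 2 3; do python3 -m crank '{"travel":[[0,0,0],[0,0,0],[0,0,0],[0,0,0],[0,0,0]],"turn":[-0.12,-0.24,-0.36,-0.48,-0.6]}'; done
python3 -m crank '{"travel":[[0,0,0],[0,0,0],[0,0,0],[0,0,0],[0,0,0],[0,0,0]],"turn":[0,0,0,0,0,0]}' >/dev/null 2>&1
python3 -m crank '{"travel":[[0,0,0],[0,0,0],[0,0,0],[0,0,0],[0,0,0]],"turn":[-0.12,-0.24,-0.36,-0.48,-0.6]}'
python3 -m crank '{"travel":[[0,0,0],[0,0,0]],"turn":[-0.03,-0.03]}'
python3 - <<'E'
from h import *
from workcell import *
c=read_camera("wrist");cv2.imwrite("pics/w1.png",c["image"][:,:,::-1]);np.savez("pics/w1.npz",**c)
s=get_state();print(s["clock"],s["tcp_pos"],s["finger_gap"],s["joint_pos"]);go(s,[.4951,-.0135,.231],-175)
E
```

```text
clock: 0.52
tcp_pos: [0.2907, -0.375, 0.2308]
orientation: [-0.001, 0.984, 0.178, -0.0]
wrist_force: [1.4, -0.6, -0.4]
finger_gap: 0.0601
clock: 0.93
tcp_pos: [0.3798, -0.2139, 0.2311]
orientation: [-0.0, 0.984, 0.178, -0.0]
wrist_force: [0.8, -0.2, -0.5]
finger_gap: 0.0602
clock: 1.35
tcp_pos: [0.469, -0.0524, 0.2311]
orientation: [0.0, 0.984, 0.178, -0.0]
wrist_force: [0.5, -0.7, -1.0]
finger_gap: 0.0599
clock: 1.77
tcp_pos: [0.4951, -0.0132, 0.2307]
orientation: [-0.0, 0.92, 0.392, -0.001]
wrist_force: [-0.3, 0.1, -0.3]
finger_gap: 0.06
clock: 2.18
tcp_pos: [0.4948, -0.014, 0.2308]
orientation: [-0.0, 0.764, 0.646, -0.0]
wrist_force: [-0.0, 0.2, -0.4]
finger_gap: 0.0599
clock: 2.6
tcp_pos: [0.4947, -0.0141, 0.2308]
orientation: [-0.0, 0.539, 0.842, -0.0]
wrist_force: [-0.3, -0.7, 0.4]
finger_gap: 0.0599
clock: 3.02
tcp_pos: [0.4948, -0.0141, 0.2309]
orientation: [-0.0, 0.266, 0.964, -0.0]
wrist_force: [0.1, -0.5, 0.6]
finger_gap: 0.06
clock: 3.43
tcp_pos: [0.4947, -0.0141, 0.2308]
orientation: [-0.001, -0.031, 1.0, 0.0]
wrist_force: [0.2, 0.4, 0.2]
finger_gap: 0.0599
clock: 3.6
tcp_pos: [0.4948, -0.0141, 0.2309]
orientation: [-0.0, -0.043, 0.999, 0.0]
wrist_force: [0.1, -0.3, -0.0]
finger_gap: 0.0604
3.65 [ 0.49480017 -0.01408631  0.23091092] 0.06011447816551757 [-1.90745509e-01  1.59205505e-01 -1.54629979e-01  1.25779129e+00
 -7.06187250e-05 -2.75950465e-01]
units [-0.009  0.014 -0.002] yaw -175.12 turn -0.002
```

View pics/w1.png

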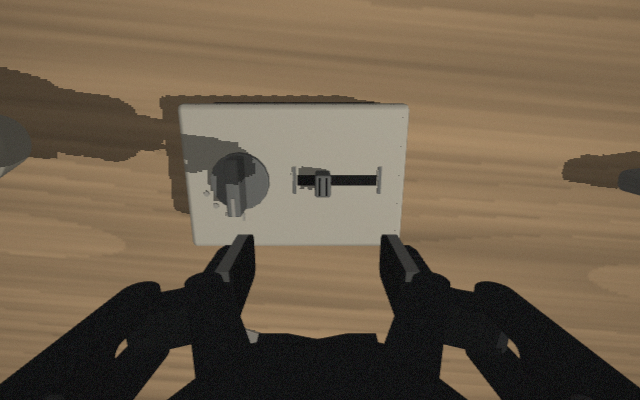

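The wrist view shows the housing top with corners near (181,105), (408,105), (400,244) and (193,244). The dial is at (240,181), the grip at (322,184) and the slot runs (295..379,180).

Run:
```python
from h import *
from workcell import get_state
c=dict(np.load("pics/w1.npz"));im=c["image"]
g=lambda u,v,z:ray(c,(u,v),z)[:2]
A,B,C,D=[g(*p,.085) for p in((181,105),(408,105),(400,244),(193,244))]
print(np.round([A,B,C,D],4).tolist(),[round(float(np.linalg.norm(q)),4) for q in(A-B,B-C,C-D,D-A)], (A+B+C+D)/4)
s0,s1=g(295,180,.085),g(379,180,.085);v=s1-s0;print("slot",s0,s1,np.linalg.norm(v),np.degrees(np.arctan2(-v[0],v[1])))
print("disc",g(240,181,.0935),"griptop",g(322.5,181.5,.11))
# from model: centre O, yaw
O=np.array([.4969,-.0335]);a=np.radians(5.02);ex=np.array([np.cos(a),np.sin(a)]);ey=np.array([-ex[1],ex[0]])
print("model corners px",[np.round(pix(c,[*(O+i*.07*ex+j*.105*ey),.085])).tolist() for i,j in((1,-1),(1,1),(-1,1),(-1,-1))],"dial",O-.05*ey)
cv2.imwrite("pics/w1c.png",cv2.resize(im[95:255,170:420,::-1],None,fx=3.2,fy=3.2,interpolation=cv2.INTER_CUBIC))
```

```text
[[0.4373, -0.1398], [0.4201, 0.0605], [0.5532, 0.0744], [0.571, -0.1319]] [0.2011, 0.1339, 0.207, 0.134] [ 0.49539791 -0.03417348]
slot [ 0.49668167 -0.03459482] [0.4898846  0.04440271] 0.07928940521447268 4.917708446594446
disc [ 0.49989667 -0.08435057] griptop [ 0.48994655 -0.00955379]
model corners px [[193.0, 248.0], [402.0, 248.0], [413.0, 103.0], [176.0, 103.0]] dial [ 0.50127517 -0.08330821]
```

View pics/w1c.png

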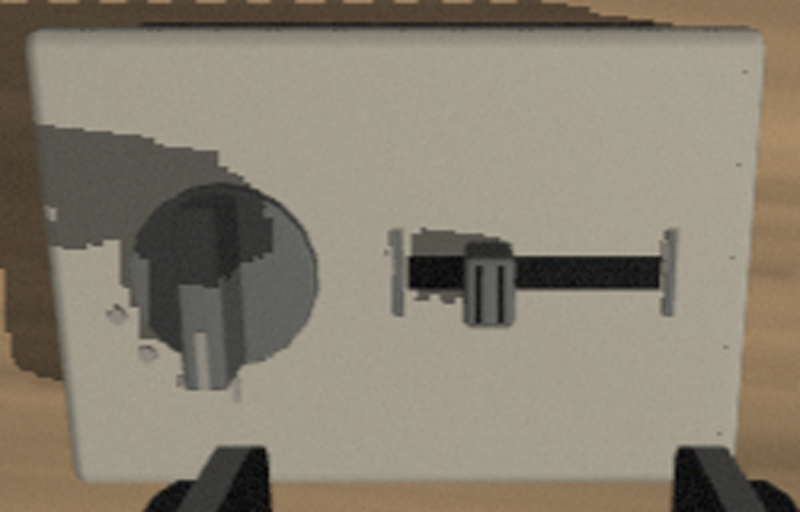

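Run:
```python
from h import *
from workcell import get_state
c=dict(np.load("pics/w1.npz"))
g=lambda u,v,z:ray(c,(170+u/3.2-.3,95+v/3.2-.3),z)[:2]
O=np.array([.4965,-.0338]);a=np.radians(5.0);ex=np.array([np.cos(a),np.sin(a)]);ey=np.array([-ex[1],ex[0]])
G=g(490,291.5,.11);print("grip",G,(G-O)@ex,(G-O)@ey,"bar +x end edges local",[((q-O)@ex,(q-O)@ey) for q in(g(180,387,.1195),g(226,387,.1195))])
go(get_state(),[*(O+ey*((G-O)@ey)),.094],-175)
```

```text
grip [ 0.49373183 -0.00892763] -0.0005898693445975844 0.02501898494731568 bar +x end edges local [(np.float64(0.023291673633478928), np.float64(-0.05819519071699287)), (np.float64(0.02330845056392672), np.float64(-0.045857515187564736))]
units [-2.000e-03  1.300e-01  3.423e+00] yaw -175.12 turn -0.002
```

```bash
python3 -m crank '{"travel":[[0,0.13,0.6],[0,0.13,1.4],[0,0.13,2.1],[0,0.13,2.7],[0,0.13,3.0]],"turn":[0,0,0,0,0]}' 45 40
python3 -m crank '{"travel":[[0,0,0.15],[0,0,0.3],[0,0,0.42],[0,0,0.42],[0,0,0.42]],"turn":[0,0,0,0,0]}'
python3 -m crank '{"travel":[[0,0,0],[0,0,0],[0,0,0],[0,0,0],[0,0,0]],"turn":[0,0,0,0,0]}' 0 30
python3 -m crank '{"travel":[[0,0,0],[0,0,0],[0,0,0]],"turn":[0,0,0]}'
python3 - <<'E'
from h import *
from workcell import *
c=read_camera("wrist");cv2.imwrite("pics/w2.png",c["image"][:,:,::-1])
s=get_state();print(s["tcp_pos"],s["wrist_force"]);
ey=np.array([-.0872,.9962,0]);go(s,s["tcp_pos"]+.04*ey)
E
```

```text
clock: 4.07
tcp_pos: [0.4924, -0.0085, 0.108]
orientation: [-0.002, -0.042, 0.999, 0.0]
wrist_force: [-1.4, -0.1, -1.1]
finger_gap: 0.0451
clock: 4.48
tcp_pos: [0.4952, -0.0091, 0.0951]
orientation: [0.001, -0.043, 0.999, -0.0]
wrist_force: [-0.3, 0.4, 0.5]
finger_gap: 0.0449
clock: 4.9
tcp_pos: [0.4952, -0.0091, 0.0952]
orientation: [0.001, -0.043, 0.999, -0.0]
wrist_force: [-1.4, 0.6, 5.6]
finger_gap: 0.0133
clock: 5.15
tcp_pos: [0.4952, -0.0091, 0.0953]
orientation: [0.001, -0.043, 0.999, -0.0]
wrist_force: [-0.9, 0.3, 5.9]
finger_gap: 0.0134
[ 0.49517836 -0.009098    0.0952447 ] [-2.10477773  0.29002464  5.71334405]
units [ 0.001  1.    -0.001] yaw -175.06 turn None
```

View pics/w2.png

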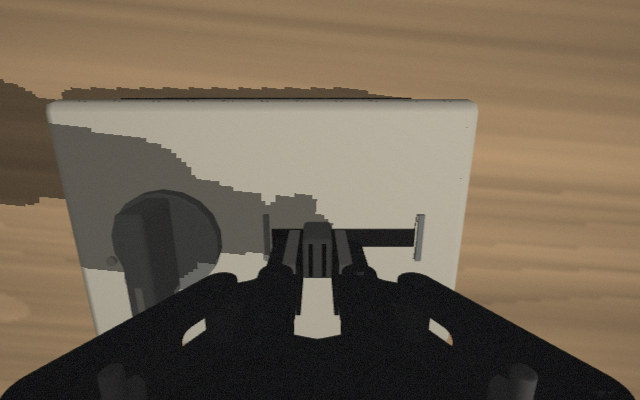

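Lock gripped (gap 13.4 mm). Now I'll slide it.

```bash
python3 -m crank '{"travel":[[0,0.1,-0.02],[0,0.25,-0.03],[0,0.4,-0.03],[0,0.55,-0.03],[0,0.7,-0.03]],"turn":[0,0,0,0,0]}'
python3 -m crank '{"travel":[[0,0.05,0],[0,0.1,0],[0,0.1,0]],"turn":[0,0,0]}'
python3 -m crank '{"travel":[[0,0.04,0],[0,0.08,0],[0,0.08,0]],"turn":[0,0,0]}'
python3 -m crank '{"travel":[[0,0.04,0],[0,0.08,0],[0,0.08,0]],"turn":[0,0,0]}'
```

```text
clock: 5.62
tcp_pos: [0.4926, 0.0196, 0.0953]
orientation: [0.0, -0.043, 0.999, -0.0]
wrist_force: [4.7, -1.4, -8.0]
finger_gap: 0.0135
clock: 5.87
tcp_pos: [0.4922, 0.024, 0.0954]
orientation: [0.0, -0.044, 0.999, 0.0]
wrist_force: [5.1, -0.0, -7.2]
finger_gap: 0.0128
clock: 6.12
tcp_pos: [0.4922, 0.0246, 0.0954]
orientation: [0.0, -0.043, 0.999, -0.003]
wrist_force: [4.8, -8.2, -8.7]
finger_gap: 0.013
clock: 6.37
tcp_pos: [0.4922, 0.0249, 0.0954]
orientation: [0.0, -0.042, 0.999, -0.006]
wrist_force: [5.4, -19.5, -11.2]
finger_gap: 0.0129
```

The force rises and motion stops after about 34 mm, which means the end stop. Release, lift and go over the dial.

```bash
python3 -m crank '{"travel":[[0,0,0],[0,0,0],[0,0,0],[0,0,0]],"turn":[0,0,0,0]}' 40
python3 -m crank '{"travel":[[0,0,-0.4],[0,0,-1.1],[0,0,-1.9],[0,0,-2.5],[0,0,-2.8]],"turn":[0,0,0,0,0]}'
python3 -m crank '{"travel":[[0,-0.5,0],[0,-1.1,0],[0,-1.5,0],[0,-1.5,0],[0,-1.5,0]],"turn":[0,0,0,0,0]}'
python3 - <<'E'
from h import *
from workcell import *
c=read_camera("wrist");cv2.imwrite("pics/w3.png",c["image"][:,:,::-1]);np.savez("pics/w3.npz",**c)
s=get_state();print(s["tcp_pos"],s["wrist_force"])
go(s,[.5009,-.0845,.098],-175)
E
```

```text
clock: 6.7
tcp_pos: [0.4908, 0.03, 0.0958]
orientation: [-0.0, -0.043, 0.999, 0.0]
wrist_force: [0.8, 0.7, 0.2]
finger_gap: 0.04
clock: 7.12
tcp_pos: [0.4924, 0.0298, 0.2113]
orientation: [0.002, -0.044, 0.999, -0.0]
wrist_force: [0.3, 1.6, -0.2]
finger_gap: 0.0396
clock: 7.53
tcp_pos: [0.4962, -0.0304, 0.2077]
orientation: [-0.0, -0.043, 0.999, 0.0]
wrist_force: [-0.4, -0.7, 0.7]
finger_gap: 0.0399
[ 0.49613544 -0.02995598  0.20764964] [ 0.55794885 -0.20953837 -0.19908626]
units [-0.003 -1.371  2.74 ] yaw -175.07 turn -0.001
```

View pics/w3.png

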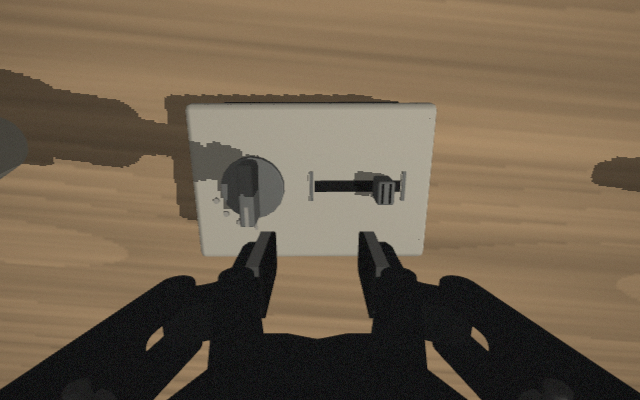

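The lock grip sits at (385,192), near the slot's far end (403). The dial bar end is at (248,225).

Run:
```python
from h import *
c=dict(np.load("pics/w3.npz"))
O=np.array([.4965,-.0338]);a=np.radians(5.0);ex=np.array([np.cos(a),np.sin(a)]);ey=np.array([-ex[1],ex[0]])
L=lambda u,v,z:(lambda q:np.round([(q-O)@ex,(q-O)@ey],4))(ray(c,(u,v),z)[:2])
print("grip",L(386,192,.11),"slot",L(311,185,.085),L(403,185,.085),"disc L/R edges",L(221.5,189,.0935),L(284,187,.0935),"bar end",L(241,226,.1195),L(256,226,.1195))
im=c["image"][140:240,200:300,::-1];cv2.imwrite("pics/w3c.png",cv2.resize(im,None,fx=6,fy=6,interpolation=cv2.INTER_CUBIC))
```

```text
grip [-0.0011  0.0584] slot [-0.0007 -0.0016] [-0.0005  0.0786] disc L/R edges [ 0.0004 -0.0773] [-0.0012 -0.0243] bar end [ 0.0236 -0.0563] [ 0.0237 -0.0445]
```

View pics/w3c.png

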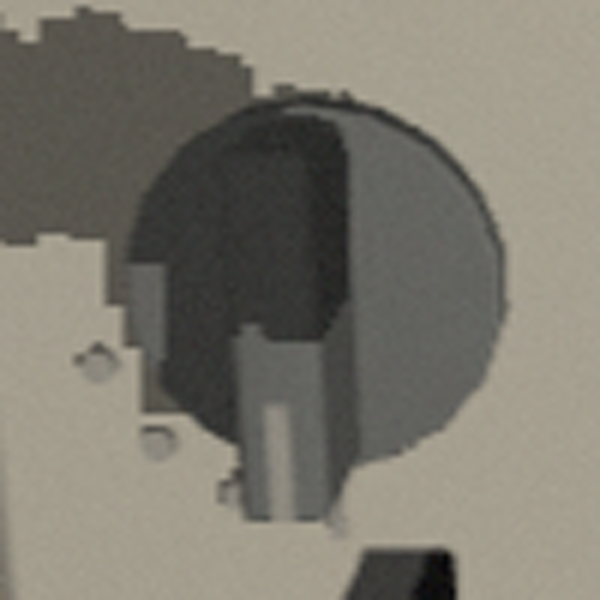

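```bash
python3 -m crank '{"travel":[[0,-0.5,0],[0,-1.1,0],[0,-1.36,0.3],[0,-1.36,1.0],[0,-1.36,1.8]],"turn":[0,0,0,0,0]}'
python3 -m crank '{"travel":[[0,0,0.4],[0,0,0.75],[0,0,0.94],[0,0,0.94],[0,0,0.94]],"turn":[0,0,0,0,0]}'
python3 -m crank '{"travel":[[0,0,0],[0,0,0],[0,0,0],[0,0,0],[0,0,0]],"turn":[0,0,0,0,0]}' 0 80
python3 -m crank '{"travel":[[0,0,0],[0,0,0]],"turn":[0,0]}'
python3 - <<'E'
from h import *
from workcell import *
s=get_state();print(s["tcp_pos"],s["wrist_force"],s["ft_torque"],s["joint_pos"]);go(s,[.5005,-.0841,.098],-175)
E
```

```text
clock: 8.0
tcp_pos: [0.5029, -0.0848, 0.1366]
orientation: [0.002, -0.043, 0.999, -0.001]
wrist_force: [0.3, 0.0, -0.6]
finger_gap: 0.0398
clock: 8.42
tcp_pos: [0.5012, -0.084, 0.0983]
orientation: [-0.0, -0.044, 0.999, 0.0]
wrist_force: [-0.5, -0.5, 0.1]
finger_gap: 0.0396
clock: 8.83
tcp_pos: [0.5022, -0.0852, 0.0995]
orientation: [0.001, -0.043, 0.999, -0.001]
wrist_force: [-1.2, -1.1, 5.3]
finger_gap: 0.0103
clock: 9.0
tcp_pos: [0.5021, -0.0852, 0.0995]
orientation: [0.001, -0.043, 0.999, -0.001]
wrist_force: [-1.6, -0.8, 6.0]
finger_gap: 0.0104
[ 0.50213411 -0.08520502  0.09952904] [-1.57432882 -0.80868614  5.96241343] [-0.04528841  0.18834861  0.04686719] [-3.25642479e-01  2.66327581e-01 -3.55068322e-01  9.46632359e-01
 -2.85094565e-04 -4.11668336e-01]
units [0.038 0.031 0.038] yaw -175.07 turn -0.001
```

Grasped. Lift 1 mm off the disc, then turn clockwise (tool z points down, so the turn is positive).

```bash
python3 -m crank '{"travel":[[0,0,-0.03],[0,0,-0.03],[0,0,-0.03],[0,0,-0.03],[0,0,-0.03]],"turn":[0.06,0.16,0.26,0.36,0.4]}'
python3 -m crank '{"travel":[[0,0,0],[0,0,0],[0,0,0],[0,0,0],[0,0,0]],"turn":[0.09,0.18,0.27,0.36,0.4]}'
python3 -m crank '{"travel":[[0,0,0],[0,0,0],[0,0,0],[0,0,0],[0,0,0]],"turn":[0.09,0.18,0.27,0.36,0.4]}'
python3 -m crank '{"travel":[[0,0,0],[0,0,0]],"turn":[0,0]}'
python3 - <<'E'
from h import *
from workcell import *
c=read_camera("wrist");t=read_camera("top")
im=cv2.resize(t["image"][210:290,280:380,::-1],None,fx=4,fy=4,interpolation=cv2.INTER_CUBIC)
w=c["image"][100:400,120:520,::-1];np.savez("pics/w4.npz",**c)
cv2.imwrite("pics/w4.png",np.hstack([w,np.pad(im,((0,0),(0,0),(0,0)))[:300]]))
s=get_state();print(s["tcp_pos"],s["wrist_force"],s["ft_torque"],s["joint_pos"]);go(s,[.5009,-.0841,.098],-175)
E
```

```text
clock: 9.42
tcp_pos: [0.5021, -0.0857, 0.0996]
orientation: [0.001, 0.159, 0.987, -0.001]
wrist_force: [1.7, -3.1, -2.7]
finger_gap: 0.01
clock: 9.83
tcp_pos: [0.5018, -0.0861, 0.0996]
orientation: [0.001, 0.352, 0.936, -0.001]
wrist_force: [0.9, -4.9, -2.3]
finger_gap: 0.0102
clock: 10.25
tcp_pos: [0.5015, -0.0864, 0.0996]
orientation: [0.001, 0.531, 0.848, -0.001]
wrist_force: [-1.2, -6.2, -1.2]
finger_gap: 0.0099
clock: 10.42
tcp_pos: [0.5014, -0.0864, 0.0996]
orientation: [0.001, 0.529, 0.849, -0.001]
wrist_force: [-0.2, -5.6, -1.1]
finger_gap: 0.0103
[ 0.50146325 -0.08641547  0.09959845] [-1.1112302  -5.7692796  -2.19526453] [-1.19545818  0.08506858  0.17963445] [-0.32661879  0.26666521 -0.35441542  0.94820742 -0.00318529  0.78800763]
units [0.058 0.013 0.04 ] yaw 116.14 turn -1.202
```

View pics/w4.png

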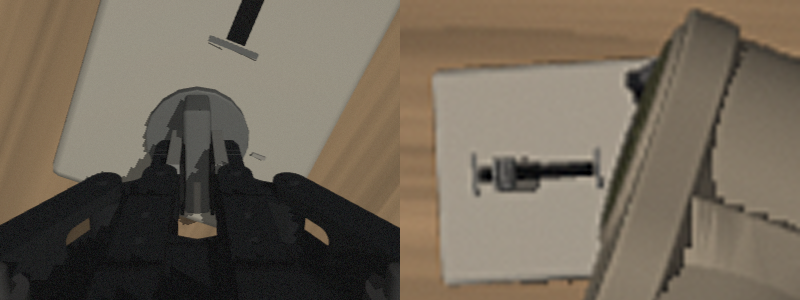

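The bar looks aligned with the jaws and the lock is still at its far end. I'll zoom in to check the dial's true angle against the stud.

Run:
```python
from h import *
c=dict(np.load("pics/w4.npz"))
im=c["image"][180:350,245:400,::-1].copy()
im=cv2.convertScaleAbs(im,alpha=1.5,beta=20)
cv2.imwrite("pics/w4c.png",cv2.resize(im,None,fx=3.5,fy=3.5,interpolation=cv2.INTER_CUBIC))
D=np.array([.5005,-.0841])
for th in(1.1,1.2,1.3):
    a=np.radians(5)-th;u=np.array([np.cos(a),np.sin(a)]);n=np.array([-u[1],u[0]])
    f=lambda p,z:np.round((pix(c,[*p,z])-[245,180])*3.5).tolist()
    print(th,"bar edges far/near",[f(D+s*.025*u+k*.006*n,.1195) for k in(1,-1) for s in(-1,1)],"stud",f(D+.036*u,.087))
```

```text
1.1 bar edges far/near [[281.0, 94.0], [318.0, 458.0], [180.0, 104.0], [226.0, 466.0]] stud [275.0, 391.0]
1.2 bar edges far/near [[303.0, 98.0], [299.0, 463.0], [201.0, 98.0], [207.0, 463.0]] stud [253.0, 392.0]
1.3 bar edges far/near [[323.0, 104.0], [279.0, 466.0], [222.0, 94.0], [188.0, 458.0]] stud [231.0, 392.0]
```

View pics/w4c.png

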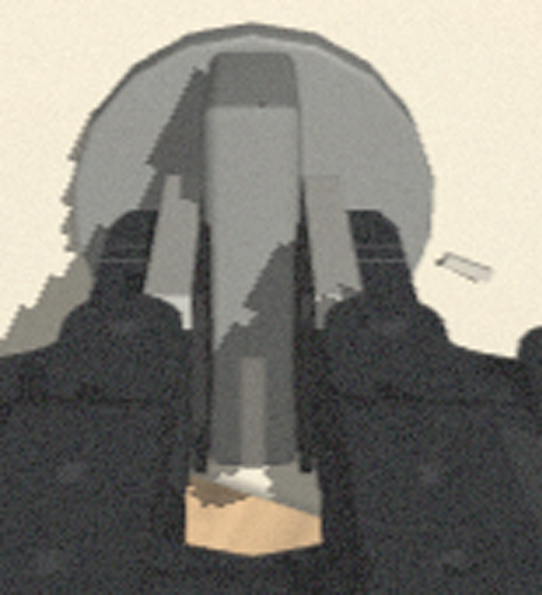

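The bar's measured edges (206/300 at the far end, 209/297 at the near end) match the 1.20 rad prediction. I'll confirm the hold is stable, then hand in.

```bash
python3 -m crank '{"travel":[[0,0,0],[0,0,0],[0,0,0],[0,0,0],[0,0,0]],"turn":[0,0,0,0,0]}'
python3 -m crank '{"travel":[[0,0,0],[0,0,0],[0,0,0],[0,0,0],[0,0,0]],"turn":[0,0,0,0,0]}'
python3 - <<'E'
from h import *
from workcell import *
a=dict(np.load("pics/w4.npz"))["image"][180:350,245:400].astype(int);b=read_camera("wrist")["image"][180:350,245:400].astype(int)
print("mean diff",abs(a-b).mean());t=read_camera("top")["image"].astype(int);t0=np.load("pics/top0.npz")["image"].astype(int)
for n,(y0,y1,x0,x1) in dict(flask=(240,272,140,200),box=(115,172,305,372),vase=(232,275,438,490)).items(): print(n,abs(t-t0)[y0:y1,x0:x1].mean())
s=get_state();go(s,s["tcp_pos"],-175);print(s["clock"]);print(hand_in())
E
```

```text
clock: 10.93
tcp_pos: [0.5015, -0.0864, 0.0996]
orientation: [0.001, 0.529, 0.849, -0.001]
wrist_force: [-0.2, -6.1, -1.6]
finger_gap: 0.0101
clock: 11.35
tcp_pos: [0.5015, -0.0864, 0.0996]
orientation: [0.001, 0.529, 0.849, -0.001]
wrist_force: [-0.2, -5.1, -2.1]
finger_gap: 0.0101
mean diff 3.0742441492726122
flask 3.74375
box 4.638736143842192
vase 29.871198568872988
units [0. 0. 0.] yaw 116.14 turn -1.202
11.45
the job is handed in; nothing more can be done
None
```

The vase patch differs from the first picture. I'll check whether the arm or its shadow explains that.

Run:
```python
from workcell import *
import cv2,numpy as np
t=read_camera("top")["image"];t0=np.load("pics/top0.npz")["image"]
cv2.imwrite("pics/v.png",cv2.resize(np.hstack([x[215:300,340:500,::-1] for x in(t0,t)]),None,fx=2.4,fy=2.4))
```

```text
the job is handed in; nothing more can be done
```

I opened the lock to its end stop first. Then I turned the dial clockwise to the third detent and handed in at 11.45 s, still gripping the dial at 80 N.

**Lock:** It slid about 34 mm, then stopped while the resisting force rose to about 20 N. After I released it, its centre measured 58.4 mm along the dehumidifier's y axis. That fits the open end of a 40 mm travel centred in the slot.

**Dial:** The hand turned 1.202 rad. In the wrist image the bar's edges matched the position predicted for 1.20 rad. It held without changing for about 1 s before I handed in.

**Loose items:** In the top view, the flask and jewelry box patches were essentially unchanged.

**Check left open:** The vase patch in the top view differed from the first picture (mean difference 29.9). I only tried to look closer after handing in, and the camera was no longer available. The arm now standing over the dial, or its shadow, is the likely cause. The hand passed with the fingertips at 0.23 m, above the 0.145 m vase, and no contact forces showed on the way. That means I have not confirmed visually that the vase stayed in place.

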